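# Seat the prop post in its stand by feel

### The arm

A 6-joint arm with a two-finger parallel gripper is mounted at the origin on the work surface; the furniture and walls round the work are solid. World frame = base frame: x ahead of the robot, y to its left, z up, the work surface at z = 0. Lengths are in m, angles in degrees, forces in N, time in s.
With the tool pointing down it reaches from about 0.375 to 0.9 m from the base axis. Payload 3.1 kg.
Tool frame: the origin (TCP) lies at the very end of the fingers, on their centre line; the grasp point (between the pads) lies 19 mm behind it; z points along the fingers, y is the line along which they close (so a half turn about z gives the same grasp; the last joint's range is limited). The gripper opens to 87 mm and grips with 3 to 60 N. Pads are 19 mm wide; open, the fingers measure 117 mm over their backs; the gripper's body (75 mm by 190 mm) begins 51 mm behind the grasp point.
Start: joints at [65.346, 30.224, 82.088, -0, 67.689, -10.227], TCP at [0.156, 0.605, 0.223] pointing down, gripper open.
Joint ranges: [-176.69, 176.69], [-43.24, 126.21], [12.49, 139.97], [-82, 262], [0, 151.66], [-163.58, 163.58]. Speed limits (degrees/s): [159.86, 159.86, 180, 180, 180, 180].

### API

Orientations are given as a 3x3 rotation matrix whose columns are the frame's x, y, z axes.
In Python, from rig import bot, imaging gives the robot as it stands.
- The arm moves only by the tool drive_tool, never from a script. Its argument "deltas" is text: rows parted by semicolons, each of 5 numbers parted by spaces: the finger opening in mm, from 0 to 87, then the shift along the world's x, y, z in mm, then the turn about the world's z in rad. In form: jaw dx dy dz twist; .... A call has 1 to 12 rows; each row is the pose to reach, as a shift and turn from the pose commanded when the call began; what a row does not reach only later rows make up. A row lasts 1/10 s, in which the tool goes at most 50 mm and 8.59 degrees, less where a joint would pass 70% of its speed; a pose out of reach is approached as far as the arm can. A call with a gripper value outside its range is refused whole. The fingers move at their own pace and stop on an object; the grip force is fixed at half the most. Time passes only in rows, so rows that repeat a pose let the fingers close. It gives the time, the measured TCP pose, the force, the opening and the grip force at its end, in the units of the state.
- bot.read_state(): the state, without advancing time (a new reading comes with each control period).
- imaging.capture(name): name is "side" or "top"; returns the picture (384x512x3 uint8, red, green, blue); there is no depth.
- imaging.camera_model(name): a dict with "fx", "fy", "cx", "cy" (pixels), "T" (4x4, takes a point from camera to world coordinates). Camera axes: x right, y down, z forward; pixel columns grow to the right and rows downward; lengths in m; the calibration is good to about 2 mm. A picture is of the moment at which its call begins. camera_model takes no time and is no camera call.
- bot.hand_in(): hands the job in; it is judged then, once.
The state is a dict: "time_s": time; "joint_positions": joint angles; "qvel": joint speeds; "tau": joint torques, N m; "position": TCP position; "tcp_rot": TCP orientation; "force": force on the tool from outside, world axes, zero at the start; "moment": the same for the moment, N m; "opening": opening from 0.0 (shut) to 1.0 (fully open); "grasp_force": force on a finger pad.
Only numpy, scipy, OpenCV 4.12 (cv2) and the standard library are available. Lean on these libraries where they do the work, as an engineer would, in place of code of your own. Each camera call takes 0.05 s, during which the arm holds its last target. There are 200 camera calls.

### The job

Set up the photo stand: take the prop post out of its wooden parking block and stand it in the green weighted stand, foot fully home in the blind hole, upright, and let go. The hole is out of sight, a little off-centre in the sprung floor of the stand's well, so rest the foot lightly on that floor and sweep it in a widening spiral until it drops in. Be gentle, never forcing the post against the stand, and leave the film canister and the tag jar where they stand.

Things in the scene. Friction and masses are not known exactly. Their poses are not given: they have to be found in the camera images.
- post_grip (a point): Centre of the post's grip: a pale wooden square block 24 x 24 mm, 42 mm tall, sides facing this frame's x and y, z up the post. On it a cork cap 20 mm across, 6 mm high; below it a brass collar 18 mm across, 4 mm high, then a round steel shaft 12 mm across. The shaft's foot is 106 mm below this point. The post weighs 0.09 to 0.16 kg.
- post_foot (a point): Centre of the flat end of the post's steel shaft (its foot), with a 2 mm chamfer; z runs up the post.
- block_top (a point): Centre of the top of the fixed wooden parking block, 75 x 60 mm and 45 mm tall, at the mouth of the loose 14 mm round hole, 40 mm deep, in which the post stands at the start; z up.
- stand: Fixed green round weighted stand, 90 mm across, 68 mm tall; origin at the centre of its underside, z up. A round well 36 mm across, rimmed with brass, goes down 28 mm from the middle of its top. With the post home in the hole in the well's floor, the post's foot is about 15 mm above this origin and its grip centre 121 mm above.
- stand_mouth (a point): Centre of the well's mouth, at the top of the green stand, 68 mm above its underside and 28 mm above the well's floor; z up.
- film_can: Loose white film canister with a grey lid, 34 mm across, 51 mm tall; origin at the centre of its underside. A bystander.
- tag_jar: Loose clear jar with a red lid, 65 mm across, 99 mm tall; origin at the centre of its underside. A bystander.
- well_floor (a point): Middle of the well's black floor (not the hole). The blind hole is 14 mm across, 1.5 mm chamfer, 25 mm deep, centred 4 to 8 mm from here in an unknown direction, new at each start. The floor is a sprung plate, hole and all: it gives 1.5 N per mm, at most 6 mm (10 N), then stops hard; never slides sideways. When the foot is over the hole the plate springs up round it and the push falls away.
Things that resemble listed ones, but are neither listed nor needed, are in the scene too. Leave any blue or purple look-alike of the part that bears block_top alone.

How it is judged:
By the outcome, as a careful person would: the job done as asked, in the order asked, and still so for the second after the job is handed in, with the robot touching nothing.
It also fails if it takes over 67 s, if anything falls off the work surface, if the arm or the gripper's body presses on something with over 40 N, if the wrist force passes 120 N, or if a joint passes its speed limit or range.

## Working session

There is one attempt and no reset: what is moved stays moved. The work goes in short steps, Python scripts to look and compute and a tool call to move; the robot and the scene stay as the last step left them, time stands still between calls to the robot, and variables do not carry over. Pictures are saved under pics/ and viewed, at most 10 in all, crops included, and the job is handed in when it is done.

Besides the shell and the picture viewer there is one more tool, called after "Request:" as a command line: name --argument value ..., lists and objects as JSON in quotes. drive_tool: Moves the arm, as the interface text tells. Its arguments: {"type":"object","properties":{"deltas":{"type":"string"}},"required":["deltas"]}

```bash
mkdir -p pics
python3 - <<'E'
from rig import bot, imaging
import cv2,json
for n in("side","top"):
    cv2.imwrite(f"pics/{n}0.png",imaging.capture(n)[:,:,::-1])
    m=imaging.camera_model(n);print(n,m)
s=bot.read_state();print(s)
E
```

```text
side {'fx': 494.5707465297625, 'fy': 494.5707465297625, 'cx': 256.8308639719043, 'cy': 203.03205825205512, 'T': array([[-0.97399274, -0.10041447,  0.20311347,  0.32667231],
       [-0.22539779,  0.52082414, -0.82336993,  0.97747411],
       [-0.02310814, -0.84773766, -0.52991213,  0.70324557],
       [ 0.        ,  0.        ,  0.        ,  1.        ]])}
top {'fx': 357.8331546432936, 'fy': 357.8331546432936, 'cx': 252.54614449604588, 'cy': 188.3230545135431, 'T': array([[-0.02743719, -0.99606316,  0.08429338,  0.48474211],
       [-0.99928122,  0.02512349, -0.0283876 ,  0.00190265],
       [ 0.02615809, -0.08501167, -0.99603653,  0.96984828],
       [ 0.        ,  0.        ,  0.        ,  1.        ]])}
{'time_s': 0.1, 'joint_positions': array([ 6.53453228e+01,  3.02733933e+01,  8.21499513e+01, -1.38060550e-04,
        6.76891594e+01, -1.02270394e+01]), 'qvel': array([ 0.01396783, -0.14945309, -0.25107932, -0.02158507,  0.02028094,
       -0.05343722]), 'tau': array([-4.92461368e-04, -4.40986741e+01, -1.77149498e+01,  6.34454540e-02,
        5.34638681e-02, -4.93855418e-05]), 'position': array([0.1554102 , 0.60468205, 0.2216671 ]), 'tcp_rot': array([[-9.68463175e-01,  2.49155395e-01, -8.17071707e-04],
       [ 2.49156494e-01,  9.68461591e-01, -1.78549314e-03],
       [ 3.46437317e-04, -1.93276307e-03, -9.99998072e-01]]), 'force': array([-0.51656246,  0.06442013, -0.50508045]), 'moment': array([-0.02220036, -0.03414325, -0.00194905]), 'grasp_force': 0.0, 'opening': 1.0030978235525225}
```

View pics/side0.png

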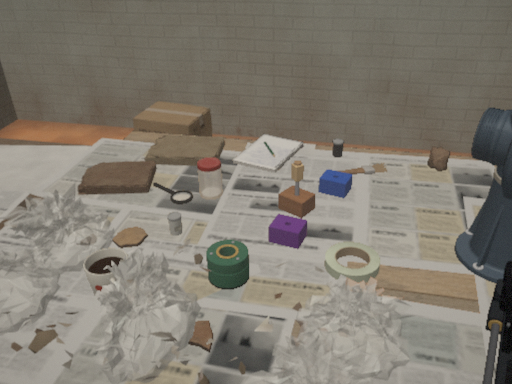

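View pics/top0.png

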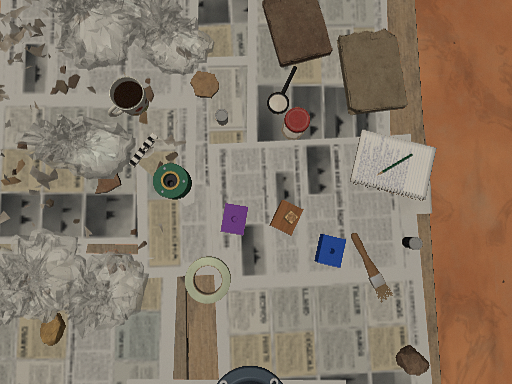

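Side view: the post stands in a brown block at about (297,200), the stand is at (228,262), the tag jar at (209,178) and the film can at (175,223). Block candidates in the top view are brown (287,218), purple (235,219) and blue (330,250). Only the brown one is wooden and holds the post. The dark can at side (338,148) is a look-alike. I'll confirm with an enlarged crop.

```bash
cat > h.py <<'E'
import numpy as np,cv2
from rig import bot,imaging
def ray(n,u,v):
    m=imaging.camera_model(n);d=m["T"][:3,:3]@[(u-m["cx"])/m["fx"],(v-m["cy"])/m["fy"],1];return m["T"][:3,3],d/np.linalg.norm(d)
def plane(n,u,v,z):
    o,d=ray(n,u,v);return o+d*(z-o[2])/d[2]
def proj(n,p):
    m=imaging.camera_model(n);q=m["T"][:3,:3].T@(np.array(p)-m["T"][:3,3]);return m["fx"]*q[0]/q[2]+m["cx"],m["fy"]*q[1]/q[2]+m["cy"]
def meet(r1,r2):
    (o,d),(p,e)=r1,r2
    s=np.linalg.lstsq(np.c_[d,-e],p-o,rcond=None)[0];a,b=o+s[0]*d,p+s[1]*e
    return (a+b)/2,np.linalg.norm(a-b)
E
python3 - <<'E'
import cv2,numpy as np
s=cv2.imread("pics/side0.png");t=cv2.imread("pics/top0.png")
f=lambda a,x,y,w,h,k:cv2.resize(a[y:y+h,x:x+w],None,fx=k,fy=k,interpolation=cv2.INTER_CUBIC)
a=np.hstack([f(s,265,150,60,75,4),f(s,195,225,65,75,4),])
b=np.hstack([f(t,262,190,50,50,5),f(t,148,156,50,50,5)])
c=np.zeros((a.shape[0]+b.shape[0],500,3),np.uint8);c[:a.shape[0],:500]=a[:,:500];c[a.shape[0]:,:500]=b
cv2.imwrite("pics/crop1.png",c)
E
```

```text
(no output)
```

View pics/crop1.png

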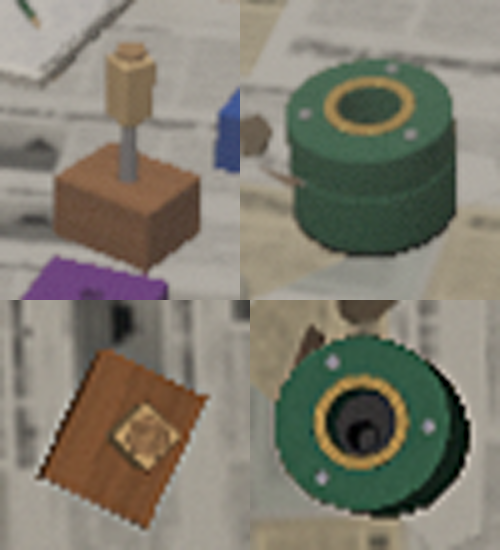

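The crop confirms it: the brown wooden block holds the post, which is a pale square grip with a cork cap. The green stand has a brass-rimmed well with a darker spot on its floor, near top (171,183). Next I'll measure.

Run:
```python
from h import *
s=cv2.imread("pics/side0.png");t=cv2.imread("pics/top0.png")
def blob(im,lo,hi,box,name=""):
    x,y,w,h=box;m=cv2.inRange(cv2.cvtColor(im,cv2.COLOR_BGR2HSV),np.array(lo),np.array(hi))
    k=np.zeros_like(m);k[y:y+h,x:x+w]=m[y:y+h,x:x+w]
    c=max(cv2.findContours(k,cv2.RETR_EXTERNAL,cv2.CHAIN_APPROX_NONE)[0],key=cv2.contourArea)
    return c
# brass ring
for n,im,box in(("side",s,(205,238,45,25)),("top",t,(158,168,25,28))):
    c=blob(im,(12,90,110),(30,255,255),box);e=cv2.fitEllipse(c);print(n,"ring",e,plane(n,*e[0],.068))
hs=cv2.cvtColor(t,cv2.COLOR_BGR2HSV)
c=blob(t,(60,60,40),(90,255,255),(148,156,50,50));print("green top",cv2.minEnclosingCircle(c))
# grip top
c=blob(t,(5,40,165),(30,170,255),(275,205,30,25));r=cv2.minAreaRect(c);print("grip",r,cv2.contourArea(c))
B=[plane("top",*p,.132) for p in cv2.boxPoints(r)]
print(np.mean(B,0),[np.linalg.norm(B[i]-B[i-1]) for i in range(4)],[np.degrees(np.arctan2(*(B[i]-B[i-1])[1::-1])) for i in range(4)])
c=blob(s,(5,40,110),(30,170,255),(285,158,22,30));print("side grip",cv2.boundingRect(c),cv2.minAreaRect(c))
# block
c=blob(t,(3,80,50),(16,255,200),(265,195,45,45));r=cv2.minAreaRect(c);B=[plane("top",*p,.045) for p in cv2.boxPoints(r)]
print("block",np.mean(B,0),[np.linalg.norm(B[i]-B[i-1]) for i in range(4)])
print("dark",plane("top",171,183.4,.04))
p=meet(ray("top",*cv2.minAreaRect(blob(t,(5,40,165),(30,170,255),(275,205,30,25)))[0]),ray("side",297.5,162));print(p)
g=cv2.cvtColor(t,cv2.COLOR_BGR2GRAY);print(g[174:191,160:182])
```

```text
side ring ((226.7493896484375, 251.08285522460938), (13.612482070922852, 21.63755226135254), 85.5545654296875) [0.58935093 0.18812623 0.068     ]
top ring ((169.57476806640625, 179.96583557128906), (17.620145797729492, 18.092208862304688), 15.420541763305664) [0.58746728 0.18471367 0.068     ]
green top ((170.1328887939453, 180.0180206298828), 17.59782600402832)
grip ((290.5, 221.5), (1.0, 3.0), 90.0) 2.0
[ 0.47556323 -0.10860733  0.132     ] [np.float64(0.0023286792300656715), np.float64(0.007039012348771564), np.float64(0.0023292041848866703), np.float64(0.007037337655893246)] [np.float64(-2.0706289227137855), np.float64(-91.58164772322073), np.float64(177.88828365782263), np.float64(88.41419934922178)]
side grip (291, 160, 13, 22) ((297.0, 170.5), (21.0, 12.0), 90.0)
block [ 0.48665687 -0.10898888  0.045     ] [np.float64(0.0628036743453546), np.float64(0.07505275636492562), np.float64(0.06325279440508282), np.float64(0.07499299194005989)]
dark [0.58159841 0.18678164 0.04      ]
(array([ 0.48153109, -0.10672671,  0.13866829]), np.float64(0.011952188401119244))
[[ 74  72  72 125 14
[... 861 characters left out ...]
3  52  52  27  48  37  78 141
  141  75  70  73]
 [ 72  86 140 152  58  17  47  36   6  13  55  52  49  30  43  46 147 145
   91  71  70  77]
 [ 75  66 136 142 136  56  29  50  21   7  49  45  36  39  57  98 144 140
   63  71  73  72]
 [ 74  72  74 135 139 133  64  53  54  42  30  38  58  61 120 143 140  81
   70  76  71  76]
 [ 75  74  69  69 134 136 143 117 102  84  80  98 121 144 133 137  85  70
   74  74  76  76]
 [ 80  77  74  71  74 111 138 137 138 140 141 139 136 133  94  53  74  75
   74  76  78  75]
 [ 72  72  81  71  73  65  71 111 112 116 118 114 100  50  70  74  77  74
   73  76  77  76]
 [ 73  74 119  82  73  73  74  68  67  70  69  73  71  70  75  77  77  77
   78  77  75  76]]
```

Run:
```python
from h import *
t=cv2.imread("pics/top0.png")
B=[plane("top",*p,.132) for p in [(291,210.6),(298.8,217),(292,224.4),(284.4,217.6)]]
print(np.mean(B,0),[np.linalg.norm(B[i]-B[i-1]) for i in range(4)],[np.degrees(np.arctan2(*(B[i]-B[i-1])[1::-1])) for i in range(4)])
r=t[205:230,279:304,1];m=np.zeros(t.shape[:2],np.uint8);m[205:230,279:304]=(r>112)*255
h=cv2.cvtColor(t,cv2.COLOR_BGR2HSV)
m[(h[...,1]<60)]=0
c=max(cv2.findContours(m,cv2.RETR_EXTERNAL,cv2.CHAIN_APPROX_NONE)[0],key=cv2.contourArea)
q=cv2.minAreaRect(c);print(q);B=[plane("top",*p,.132) for p in cv2.boxPoints(q)]
print(np.mean(B,0),[np.linalg.norm(B[i]-B[i-1]) for i in range(4)],[np.degrees(np.arctan2(*(B[i]-B[i-1])[1::-1])) for i in range(4)])
print("block edge top; hole", plane("top",170.5,183,.04),plane("top",291.4,217.3,.138))
for u,v in((297.5,161),(297,164)):print(meet(ray("top",291.4,217.3),ray("side",u,v)))
print(np.degrees(np.arctan2(.249,-.968)))
```

```text
[ 0.48506026 -0.11142533  0.132     ] [np.float64(0.022635503240772775), np.float64(0.023552594580355957), np.float64(0.02362168518386088), np.float64(0.023746540160639686)] [np.float64(-45.28515348350844), np.float64(-130.99715735515184), np.float64(135.31442280026903), np.float64(46.58784131181222)]
((288.7500305175781, 214.75003051757812), (3.535533905029297, 8.485280990600586), 45.0)
[ 0.4914167  -0.10507762  0.132     ] [np.float64(0.008237910012146655), np.float64(0.01997092507773353), np.float64(0.008253241460375886), np.float64(0.019962796281734575)] [np.float64(43.37900116540914), np.float64(-46.94838169355876), np.float64(-136.678080716232), np.float64(133.00749271362068)]
block edge top; hole [0.58267423 0.18806369 0.04      ] [ 0.48528618 -0.11026806  0.138     ]
(array([ 0.48667289, -0.10987524,  0.13924553]), np.float64(0.002810656747031376))
(array([ 0.48729215, -0.11098508,  0.13025899]), np.float64(0.004053955579510649))
165.5744682185718
```

Measured so far:

| Point | x, y (m) | Check |
|---|---|---|
| Post grip | 0.486, -0.110 | Sides at about 45.5°; cap top triangulates to z = 0.139 against 0.138 expected |
| Stand | 0.588, 0.186 | Side and top views differ by about 4 mm |
| Hole (from the dark spot) | 0.583, 0.188 | About 6 mm toward -x, consistent with the stated offset |

Now I'll move over to the post, passing clear of the bystanders.

Request:
drive_tool --deltas "87 24 -32 0 -0.05; 87 48 -65 0 -0.1; 87 72 -97 0 -0.15; 87 96 -130 0 -0.2; 87 120 -162 0 -0.25; 87 145 -195 0 -0.3; 87 170 -227 0 -0.35; 87 194 -260 0 -0.4; 87 218 -292 0 -0.45; 87 242 -325 0 -0.5; 87 265 -355 0 -0.525; 87 265 -355 0 -0.525"

```text
time_s: 1.3
position: [0.4238, 0.2473, 0.2225]
tcp_rot: [[-0.709, 0.705, 0.002], [0.705, 0.709, -0.001], [-0.002, 0.001, -1.0]]
force: [-0.5, 1.0, -0.7]
opening: 0.999
grasp_force: 0.0
```

Request:
drive_tool --deltas "87 7 -40 0 0; 87 14 -80 0 0; 87 21 -120 0 0; 87 28 -160 0 0; 87 35 -200 0 0; 87 42 -240 0 0; 87 49 -280 0 0; 87 56 -320 0 0; 87 66 -360 0 0; 87 66 -360 0 0; 87 66 -360 0 0"

```text
time_s: 2.4
position: [0.4863, -0.1096, 0.2221]
tcp_rot: [[-0.712, 0.702, -0.001], [0.702, 0.712, 0.001], [0.002, 0.0, -1.0]]
force: [-0.6, 1.0, 0.1]
opening: 1.001
grasp_force: 0.0
```

Run:
```python
from h import *
s=bot.read_state();print(s["time_s"],s["position"],s["tcp_rot"],s["force"])
f=lambda a,x,y,w,h,k:cv2.resize(a[y:y+h,x:x+w],None,fx=k,fy=k,interpolation=cv2.INTER_CUBIC)
a=imaging.capture("side")[:,:,::-1];b=imaging.capture("top")[:,:,::-1]
cv2.imwrite("pics/c2.png",np.hstack([f(a,240,100,110,130,3.5),f(b,240,155,110,130,3.5)]))
```

```text
2.4 [ 0.48633848 -0.10958692  0.22208087] [[-7.12084527e-01  7.02092610e-01 -1.26218513e-03]
 [ 7.02091462e-01  7.12085645e-01  1.27011952e-03]
 [ 1.79052544e-03  1.82630578e-05 -9.99998397e-01]] [-0.55208967  1.0300856   0.1312338 ]
```

View pics/c2.png

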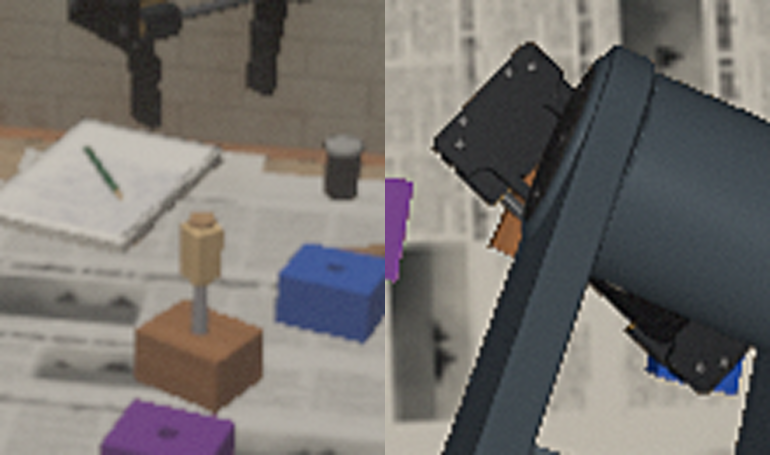

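The fingers straddle the post (side crop, cap at about (202,215)) and nothing is in the way. I'll descend and close.

Request:
drive_tool --deltas "87 0 0 -25 0; 87 0 0 -50 0; 87 0 0 -75 0; 87 0 0 -95 0; 60 0 0 -110 0; 50 0 0 -120 0; 40 0 0 -131 0; 35 0 0 -131 0; 30 0 0 -131 0; 30 0 0 -131 0"

```text
time_s: 3.5
position: [0.4872, -0.1099, 0.0922]
tcp_rot: [[-0.713, 0.701, 0.001], [0.701, 0.713, -0.001], [-0.001, 0.0, -1.0]]
force: [0.5, -0.1, -0.3]
opening: 0.542
grasp_force: 0.0
```

Request:
drive_tool --deltas "28 0 0 0 0; 26 0 0 0 0; 24 0 0 0 0; 22 0 0 0 0; 20 0 0 0 0; 10 0 0 0 0; 10 0 0 0 0; 10 0 0 0 0"

```text
time_s: 4.3
position: [0.4867, -0.1099, 0.0917]
tcp_rot: [[-0.713, 0.701, 0.0], [0.701, 0.713, -0.0], [-0.0, -0.0, -1.0]]
force: [0.1, -0.3, 2.7]
opening: 0.276
grasp_force: 30.0
```

Gripped square: 24 mm opening at 30 N. Lifting.

Request:
drive_tool --deltas "10 0 0 5 0; 10 0 0 12 0; 10 0 0 22 0; 10 0 0 32 0; 10 0 0 42 0; 10 0 0 55 0; 10 0 0 70 0; 10 0 0 85 0; 10 0 0 105 0; 10 0 0 120 0; 10 0 0 120 0; 10 0 0 120 0"

```text
time_s: 5.5
position: [0.4866, -0.1097, 0.2119]
tcp_rot: [[-0.713, 0.701, 0.001], [0.701, 0.713, -0.0], [-0.001, 0.0, -1.0]]
force: [-0.4, -0.3, -1.7]
opening: 0.275
grasp_force: 30.0
```

Request:
drive_tool --deltas "10 5 15 0 0; 10 15 45 0 0; 10 26 75 0 0; 10 36 105 0 0; 10 47 135 0 0; 10 57 165 0 0; 10 67 195 0 0; 10 78 225 0 0; 10 88 255 0 0; 10 97 280 0 0; 10 102 296 0 0; 10 102 296 0 0"

```text
time_s: 6.7
position: [0.5884, 0.188, 0.2104]
tcp_rot: [[-0.715, 0.699, -0.001], [0.699, 0.715, 0.0], [0.001, -0.001, -1.0]]
force: [-1.2, -0.4, -1.9]
opening: 0.276
grasp_force: 30.0
```

Run:
```python
from h import *
s=bot.read_state();print(s["time_s"],s["position"],s["force"],s["moment"],s["opening"]*87)
f=lambda a,x,y,w,h,k:cv2.resize(a[y:y+h,x:x+w],None,fx=k,fy=k,interpolation=cv2.INTER_CUBIC)
a=imaging.capture("side")[:,:,::-1];cv2.imwrite("pics/s3.png",a);b=imaging.capture("top")[:,:,::-1];cv2.imwrite("pics/t3.png",b)
cv2.imwrite("pics/c3.png",np.hstack([f(a,180,140,100,150,4),f(b,120,130,100,150,4)]))
p=np.array(s["position"]);print(proj("side",p-[0,0,.087]),proj("side",p+[0,0,.019]),proj("side",[.588,.186,.068]))
```

```text
6.7 [0.58842771 0.18797491 0.21037682] [-1.17262874 -0.4339619  -1.89903239] [-0.04136901  0.01514717  0.00061332] 24.055163307669194
(np.float64(225.70443554937174), np.float64(229.51156114337317)) (np.float64(222.60294876282057), np.float64(184.500834980667)) (np.float64(227.64453256256007), np.float64(250.55323965228882))
```

View pics/c3.png

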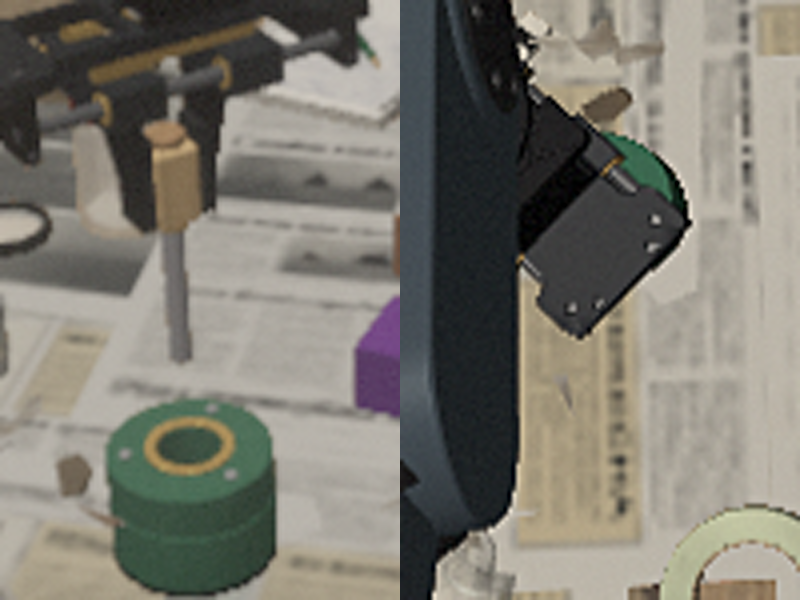

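Side crop: the foot is at about (225.2,229.5), against (225.7,229.5) predicted from the TCP. So the post hangs straight and the side camera agrees with the robot, which makes its ring centre (0.5894,0.1881) the one to trust. The hole estimate relative to the ring is (-4.8,+3.4) mm. I'll go down into the well, staying above the floor.

Request:
drive_tool --deltas "10 -2 2 0 0; 10 -2 2 0 0; 10 -2 2 -10 0; 10 -2 2 -25 0; 10 -2 2 -40 0; 10 -2 2 -50 0; 10 -2 2 -60 0; 10 -2 2 -68 0; 10 -2 2 -74 0; 10 -2 2 -78 0; 10 -2 2 -78 0; 10 -2 2 -78 0"

```text
time_s: 8.0
position: [0.5869, 0.1884, 0.1338]
tcp_rot: [[-0.713, 0.701, 0.001], [0.701, 0.713, 0.0], [-0.0, 0.0, -1.0]]
force: [0.3, 0.7, -1.0]
opening: 0.273
grasp_force: 30.0
```

Request:
drive_tool --deltas "10 0 0 -2 0; 10 0 0 -4 0; 10 0 0 -5 0; 10 0 0 -6 0; 10 0 0 -7 0; 10 0 0 -7 0; 10 0 0 -7 0"

```text
time_s: 8.7
position: [0.5867, 0.1883, 0.1266]
tcp_rot: [[-0.713, 0.701, 0.0], [0.701, 0.713, -0.0], [-0.0, 0.0, -1.0]]
force: [-0.3, -0.5, -0.6]
opening: 0.274
grasp_force: 30.0
```

Request:
drive_tool --deltas "10 0 0 -1 0; 10 0 0 -1 0; 10 0 0 -1 0"

```text
time_s: 9.0
position: [0.5867, 0.1883, 0.1257]
tcp_rot: [[-0.713, 0.701, 0.0], [0.701, 0.713, -0.0], [-0.0, 0.0, -1.0]]
force: [-0.6, -0.0, 0.2]
opening: 0.275
grasp_force: 30.0
```

Contact is at about TCP z = 0.1266. I'll press roughly 2 mm in total (about 3 N) and begin the sweep.

Request:
drive_tool --deltas "10 0 0 -1 0; 10 0 0 -1 0; 10 0 0 -1 0"

```text
time_s: 9.3
position: [0.5868, 0.1883, 0.1247]
tcp_rot: [[-0.713, 0.701, 0.0], [0.701, 0.713, 0.0], [-0.0, 0.0, -1.0]]
force: [-0.3, 0.3, 1.5]
opening: 0.277
grasp_force: 30.0
```

Request:
drive_tool --deltas "10 -1 0 0 0; 10 -1 1 0 0; 10 0 1.4 0 0; 10 1 1 0 0; 10 1.5 0 0 0; 10 1.3 -1.2 0 0; 10 0 -2 0 0; 10 -1.5 -1.5 0 0; 10 -2.3 0 0 0; 10 -2.3 0 0 0"

```text
time_s: 10.3
position: [0.5853, 0.1879, 0.1249]
tcp_rot: [[-0.714, 0.7, 0.002], [0.7, 0.714, -0.001], [-0.002, 0.001, -1.0]]
force: [0.7, 1.2, -0.7]
opening: 0.275
grasp_force: 30.0
```

The push fell from +1.5 N to -0.7 N, so the foot may be over the hole. I'll test with a small step down.

Request:
drive_tool --deltas "10 -2.3 0 -0.5 0; 10 -2.3 0 -1 0; 10 -2.3 0 -1 0; 10 -2.3 0 -1 0"

```text
time_s: 10.7
position: [0.583, 0.1881, 0.1239]
tcp_rot: [[-0.713, 0.701, 0.002], [0.701, 0.713, -0.0], [-0.002, 0.001, -1.0]]
force: [1.6, 0.6, -0.3]
opening: 0.272
grasp_force: 30.0
```

There's no push although the foot is 2.7 mm below contact, so it's in the hole mouth. Fx = +1.6 N says I've gone slightly too far in -x, so I'll ease back and go on down gently.

Request:
drive_tool --deltas "10 0.7 0.3 0 0; 10 1 0.5 -1 0; 10 1 0.5 -2 0; 10 1 0.5 -3 0; 10 1 0.5 -3 0"

```text
time_s: 11.2
position: [0.5831, 0.189, 0.1203]
tcp_rot: [[-0.713, 0.701, 0.0], [0.701, 0.713, 0.0], [0.0, 0.0, -1.0]]
force: [1.4, 2.1, 0.3]
opening: 0.274
grasp_force: 30.0
```

Request:
drive_tool --deltas "10 0.5 0.8 0 0; 10 0.5 0.8 -1 0; 10 0.5 0.8 -2 0; 10 0.5 0.8 -3 0; 10 0.5 0.8 -3 0"

```text
time_s: 11.7
position: [0.5832, 0.1894, 0.1172]
tcp_rot: [[-0.713, 0.701, -0.001], [0.701, 0.713, -0.0], [0.0, -0.001, -1.0]]
force: [0.1, 0.3, -1.4]
opening: 0.274
grasp_force: 30.0
```

The foot is free in the hole with lateral forces near zero. Bottom should come at about TCP z = 0.1016.

Request:
drive_tool --deltas "10 0 0 -1.5 0; 10 0 0 -3 0; 10 0 0 -4.5 0; 10 0 0 -6 0; 10 0 0 -7 0; 10 0 0 -8 0; 10 0 0 -8 0"

```text
time_s: 12.4
position: [0.5834, 0.1895, 0.1093]
tcp_rot: [[-0.713, 0.701, -0.0], [0.701, 0.713, -0.0], [0.0, -0.0, -1.0]]
force: [0.7, 1.3, -2.1]
opening: 0.273
grasp_force: 30.0
```

Request:
drive_tool --deltas "10 0 0 -1.5 0; 10 0 0 -3 0; 10 0 0 -4.5 0; 10 0 0 -5.5 0; 10 0 0 -5.5 0; 10 0 0 -5.5 0"

```text
time_s: 13.0
position: [0.5836, 0.1896, 0.104]
tcp_rot: [[-0.713, 0.701, -0.0], [0.701, 0.713, 0.0], [0.0, -0.0, -1.0]]
force: [-0.2, 0.9, -1.1]
opening: 0.278
grasp_force: 30.0
```

Request:
drive_tool --deltas "10 0 0.2 -0.5 0; 10 0 0.2 -1 0; 10 0 0.2 -1.5 0; 10 0 0.2 -2 0; 10 0 0.2 -2 0; 10 0 0.2 -2 0"

```text
time_s: 13.6
position: [0.5835, 0.1898, 0.102]
tcp_rot: [[-0.713, 0.701, -0.0], [0.701, 0.713, -0.0], [0.0, -0.0, -1.0]]
force: [-0.4, 0.4, -1.5]
opening: 0.272
grasp_force: 30.0
```

Request:
drive_tool --deltas "10 0 0 -0.5 0; 10 0 0 -1 0; 10 0 0 -1 0; 10 0 0 -1 0"

```text
time_s: 14.0
position: [0.5837, 0.1898, 0.1012]
tcp_rot: [[-0.713, 0.701, 0.0], [0.701, 0.713, 0.0], [-0.0, 0.0, -1.0]]
force: [0.2, -0.7, -0.0]
opening: 0.274
grasp_force: 30.0
```

Request:
drive_tool --deltas "10 0 0 -0.5 0; 10 0 0 -0.8 0; 10 0 0 -0.8 0; 10 0 0 -0.8 0"

```text
time_s: 14.4
position: [0.5837, 0.1898, 0.1004]
tcp_rot: [[-0.713, 0.701, 0.0], [0.701, 0.713, 0.0], [-0.0, 0.0, -1.0]]
force: [0.1, -0.2, 0.8]
opening: 0.271
grasp_force: 30.0
```

The push rises at 1.5 N/mm at the expected depth, so the foot is home on the hole's bottom. I'll ease off and release slowly.

Request:
drive_tool --deltas "20 0 0 0.8 0; 22 0 0 0.8 0; 24 0 0 0.8 0; 25 0 0 0.8 0; 26 0 0 0.8 0; 28 0 0 0.8 0; 32 0 0 0.8 0; 40 0 0 0.8 0; 50 0 0 0.8 0; 60 0 0 0.8 0; 70 0 0 0.8 0; 70 0 0 0.8 0"

```text
time_s: 15.6
position: [0.5836, 0.1898, 0.101]
tcp_rot: [[-0.713, 0.701, -0.0], [0.701, 0.713, 0.0], [0.0, -0.0, -1.0]]
force: [-0.6, 1.1, -0.4]
opening: 0.735
grasp_force: 0.0
```

Request:
drive_tool --deltas "70 0 0 8 0; 70 0 0 20 0; 70 0 0 40 0; 70 0 0 60 0; 70 0 0 85 0; 70 0 0 115 0; 70 -30 -30 135 0; 70 -65 -65 135 0; 70 -100 -100 135 0; 70 -130 -130 135 0; 70 -130 -130 135 0; 70 -130 -130 135 0"

```text
time_s: 16.8
position: [0.4541, 0.0593, 0.2374]
tcp_rot: [[-0.712, 0.702, 0.003], [0.702, 0.712, 0.0], [-0.002, 0.002, -1.0]]
force: [0.0, -0.0, 0.8]
opening: 0.805
grasp_force: 0.0
```

Run:
```python
from h import *
s=bot.read_state();print(s["time_s"],s["position"])
f=lambda a,x,y,w,h,k:cv2.resize(a[y:y+h,x:x+w],None,fx=k,fy=k,interpolation=cv2.INTER_CUBIC)
a=imaging.capture("side")[:,:,::-1];b=imaging.capture("top")[:,:,::-1]
cv2.imwrite("pics/c4.png",np.hstack([f(a,150,145,110,150,3.6),f(b,130,95,110,150,3.6)]))
for z in(.088,.12,.142):print(proj("side",[.5836,.1897,z]),proj("top",[.5836,.1897,z]))
```

```text
16.8 [0.45410415 0.05933659 0.23737494]
(np.float64(228.6711407050004), np.float64(244.20087677031538)) (np.float64(165.88787768630215), np.float64(180.69701945084842))
(np.float64(227.8361682010255), np.float64(231.60694143963966)) (np.float64(162.9889975884971), np.float64(179.26496333840404))
(np.float64(227.24566900557915), np.float64(222.7004102127256)) (np.float64(160.86648830811978), np.float64(178.21643691229013))
```

View pics/c4.png

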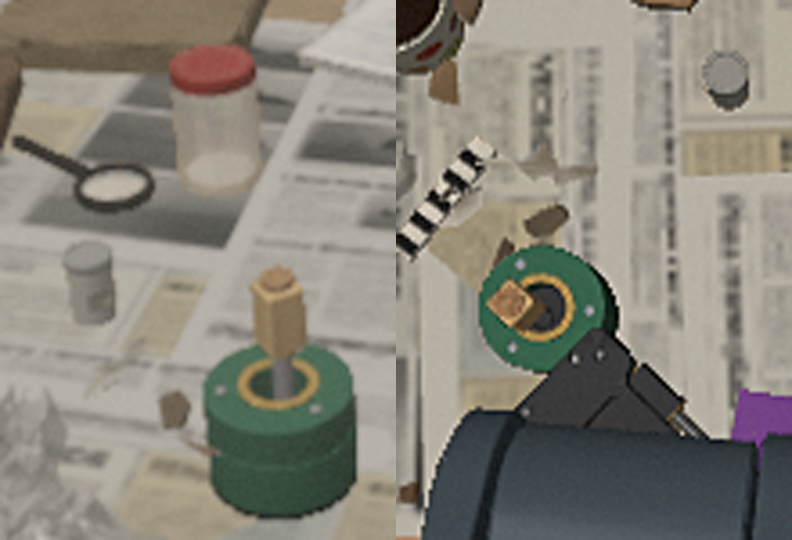

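The post stands upright and home. Its cap is at side (227.2,221.4), within about 1.5 px of where it belongs, the canister and jar haven't moved, and the gripper is clear. Handing in.

```bash
python3 -c "
from rig import bot
print(bot.hand_in())"
```

```text
the job is handed in; nothing more can be done
None
```

The post is standing upright and released in the green stand with its foot fully home, the film canister and tag jar were left where they stood, and the job is handed in at about 17 s; no verdict came back.

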